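# Put the clay stamp away in its pop-up case

### The arm

A 6-joint arm with a two-finger parallel gripper is mounted at the origin on the work surface. World frame = base frame: x ahead of the robot, y to its left, z up, the work surface at z = 0. Lengths are in m, angles in rad, forces in N, time in s.
With the tool pointing down it reaches from about 0.3 to 0.75 m from the base axis. Payload 8.5 kg.
Tool frame: the origin (TCP) lies at the centre of the arm's flange, where the gripper is bolted on; the fingertips stand 166 mm ahead of it and the grasp point (between the pads) lies 147 mm ahead of it; z points along the fingers, y is the line along which they close (so a half turn about z gives the same grasp; the last joint's range is limited). The gripper opens to 88 mm and grips with 3 to 60 N. Pads are 18 mm wide; open, the fingers measure 123 mm over their backs; the gripper's body (75 mm by 187 mm) begins 45 mm behind the grasp point.
Start: joints at [1.045, 0.381, 1.297, -0, 1.464, -0.215], TCP at [0.168, 0.524, 0.405] pointing down, gripper open.
Joint ranges: [-3.11, 3.11], [-0.89, 2.33], [0.22, 2.48], [-1.42, 4.56], [0.17, 2.85], [-2.88, 2.88]. Speed limits (rad/s): [2.39, 2.39, 3.14, 3.14, 3.14, 3.14].

### API

Orientations are given as a rotation vector (axis times angle).
In Python, from rig import manip gives the robot as it stands.
- The arm moves only by the shell command python3 -m inch 'ROWS' [OPENING] [FORCE]. ROWS is a JSON object of lists of equal length, an entry for each row: "slide": the shift along the tool's x, y, z in cm, a list of three; "turn": the turn, a rotation vector about the tool's x, y, z in rad, a list of three. A call has 1 to 5 rows; each row is the pose to reach, as a shift and turn from the pose commanded when the call began, along the tool's axes at that moment; what a row does not reach only later rows make up. A row lasts 1/12 s, in which the tool goes at most 41.7 mm and 7.16 degrees, less where a joint would pass 70% of its speed; a pose out of reach is approached as far as the arm can. A call with a gripper value outside its range is refused whole. OPENING is the closure, from 0 (fully open) to 1 (shut), set as the call begins (- or left out, the last holds). The fingers move at their own pace and stop on an object; FORCE is the grip in N (left out, the last holds). Time passes only in rows, so rows that repeat a pose let the fingers close. It gives the time, the measured TCP pose, the force, the opening and the grip force at its end, in the units of the state.
- manip.get_obs(): the state, without advancing time (a new reading comes with each control period).
- manip.read_camera(name): name is "side" or "top" or "wrist"; returns a dict with "img" (480x640x3 uint8, red, green, blue), "range_z" (480x640 float32, m along the optical axis (not along the pixel's ray), 0 where there is no reading), "intrinsics" (3x3 intrinsics, pixels), "dist" ([k1, k2, p1, p2, k3] as OpenCV has them; the pictures are not rectified), "camera_from_world" (4x4, takes a point from world to camera coordinates); the wrist camera has in their place "T_tool_cam" (4x4, takes a point from camera to tool coordinates, whose origin is the TCP and whose axes are the flange's). Camera axes: x right, y up, looking along -z (the intrinsics and any distortion apply to the point x, -y, -z); pixel columns grow to the right and rows downward; lengths in m; the calibration is good to about 2 mm. A picture is of the moment at which its call begins: read the wrist's pose just before it.
- manip.hand_in(): hands the job in; it is judged then, once.
The state is a dict: "time_s": time; "joint_positions": joint angles; "joint_vel": joint speeds; "joint_efforts": joint torques, N m; "eef_pos": TCP position; "tcp_rot": TCP orientation; "ft_force": force on the tool from outside, world axes, zero at the start; "moment": the same for the moment, N m; "finger_gap": finger opening in m; "finger_force": force on a finger pad.
Only numpy, scipy, OpenCV 4.12 (cv2) and the standard library are available. Lean on these libraries where they do the work, as an engineer would, in place of code of your own. Each camera call takes 0.05 s, during which the arm holds its last target. There are 200 camera calls.

### The job

Put the stray clay stamp back in its case: press the orange thumb latch so that the lid pops up, lay the stamp gently flat on the tray floor in the empty side, not dropped in, and push the lid down until it snaps shut and stays shut. The clay models drying on the table are unfired and brittle, so leave them where they stand.

Things in the scene. Friction and masses are not known exactly. Their poses are not given: they have to be found in the camera images.
- case: Blue case fixed on the table: tray 110 (x) x 200 (y) mm, walls 4 mm thick, 40 mm high; shut, 55 mm. Origin: centre of its underside. z up, x from latch side (-x) to hinge side (+x). Inside, dark foam 22 mm high holding two stamps (up to 34 mm, never handled) fills y above +35 mm; the rest, y -96 to +35, x -51 to +51 mm, is the empty side. Seen only when open. Latch sticks out to x = -106 mm.
- lid (a joint): Hinge of the pale blue lid (112 x 202 mm, flat top): 0 shut, 1.65 rad open, just past upright, its edge then 160 mm above the table. Unlatched, a spring throws it open in about 0.5 s, and again if let go unlatched. To shut, push on its outer (top) face, from behind at first: about 2 N near the front edge swings it, 6 to 10 N there snaps it under the latch. Latched it reads below 0.03.
- latch (a joint): Orange rocker latch at the middle of the case's front: 0 at rest, its hook over the lid's lip. Pressing the thumb pad down (about 5 N) turns it; it frees the lid at about 0.13 rad (pad 3 mm lower) and stops at 0.34. It springs back by itself; the lid's lip pushes it aside when the lid snaps shut.
- thumb_pad (a point): Centre of the top of the latch's ribbed thumb pad, 20 (x) x 26 (y) mm, 43 mm above the table, 92 mm from the case's origin towards -x. Press straight down. The hook, on the lid's side, begins 20 mm from here, is 16 mm higher, and tips about 6 mm towards the pad when pressed.
- lid_press (a point): Point on the lid's outer (top) face, on its middle line, 14 mm behind the front edge, 100 mm from the hinge; 55 mm above the table when shut. It moves with the lid: its x axis runs along the lid from front edge to hinge, z out of the outer face. Push the lid shut here.
- lid_hinge (a point): On the lid's hinge axis, at the middle of the case's length, 41 mm above the table and 58 mm from the case's origin towards +x. Its frame turns with the lid.
- bay (a point): Centre of the floor of the tray's empty side (102 x 131 mm), 4 mm above the table, at y = -30 mm of the case. Axes as the case's.
- stamp: Loose double-ended clay stamp lying on the table along its own x: 71 mm long, a wooden handle 18 mm wide and high and 46 mm long between two square 24 mm terracotta heads 12 mm thick. It weighs 30 to 65 g. Origin: centre of its underside; the handle's axis lies 12 mm above it. Grip the handle across y.
- stamp_mid (a point): Centre of the stamp, on the handle's axis, 12 mm above the face it lies on. Lying flat on the tray floor it is 16 mm above the table. Axes as the stamp's.
- coil_pot: Unfired coil pot, off-white, 74 mm wide, 54 mm high; origin at the centre of its underside. Leave alone.
- clay_snail: Unfired grey-white clay snail, about 90 x 26 mm, 59 mm high; origin at the centre of its underside. Leave alone.
- clay_rabbit: Unfired off-white clay rabbit, about 62 mm wide, 96 mm high; origin at the centre of its underside. Leave alone.
Things that resemble listed ones, but are neither listed nor needed, are in the scene too. What is shaped like the stamp but black, blue or pink is not meant.

How it is judged:
On the way, in this order (a step that is already met when the one before it is completed fails the run):
1. the thumb latch is pressed down (value of joint latch above 0.08 rad).
2. the lid has sprung wide open (value of joint lid above 1.3 rad), for 0.2 s.
3. the stamp lies flat on the tray floor in the empty side, let go (x of stamp_mid in the frame of case between -0.044 and 0.044 m and y of stamp_mid in the frame of case between -0.089 and 0.028 m and z of stamp_mid in the frame of case between 0.01 and 0.022 m and linear speed of stamp below 0.05 m/s and contact force between the fingers and stamp below 0.1 N), for 0.2 s.
At the end, for the whole second after the job is handed in: The lid is shut and latched (lid below 0.04 rad, latch back below 0.06 rad) with the stamp lying flat and still on the floor of the tray's empty side: its centre 10 to 22 mm above the case's underside, inside the walls and clear of the foam (value of joint lid below 0.04 rad and value of joint latch below 0.06 rad and x of stamp_mid in the frame of case between -0.044 and 0.044 m and y of stamp_mid in the frame of case between -0.089 and 0.028 m and z of stamp_mid in the frame of case between 0.01 and 0.022 m and linear speed of stamp below 0.05 m/s); the robot touches nothing.
It fails at once if the coil pot is pushed more than 15 mm from its place (distance of coil_pot from where it was at the start of the episode above 0.015 m).
It fails at once if the clay snail is pushed more than 15 mm from its place (distance of clay_snail from where it was at the start of the episode above 0.015 m).
It fails at once if the clay rabbit is pushed more than 15 mm from its place (distance of clay_rabbit from where it was at the start of the episode above 0.015 m).
It fails at once if the stamp is dropped into the tray from more than about 25 mm (it moves faster than 0.7 m/s low in the case) (x of stamp_mid in the frame of case between -0.055 and 0.055 m and y of stamp_mid in the frame of case between -0.1 and 0.1 m and z of stamp_mid in the frame of case between 0 and 0.04 m and linear speed of stamp above 0.7 m/s).
It also fails if it takes over 70 s, if anything falls off the work surface, if the arm or the gripper's body presses on something with over 40 N, if the wrist force passes 120 N, or if a joint passes its speed limit or range.

## Working session

There is one attempt and no reset: what is moved stays moved. The work goes in short steps, Python scripts to look and compute and a shell command to move; the robot and the scene stay as the last step left them, time stands still between calls to the robot, and variables do not carry over. Pictures are saved under pics/ and viewed, at most 12 in all, crops included, and the job is handed in when it is done.

```bash
mkdir -p pics; ls; cat > h.py <<'E'
import numpy as np, cv2
from rig import manip
from scipy.spatial.transform import Rotation as R
def grab(n):
    o=manip.get_obs(); c=manip.read_camera(n)
    if n=="wrist":
        T=np.eye(4);T[:3,:3]=R.from_rotvec(o["tcp_rot"]).as_matrix();T[:3,3]=o["eef_pos"]
        c["wc"]=T@c["T_tool_cam"]
    else: c["wc"]=np.linalg.inv(c["camera_from_world"])
    np.savez(f"{n}.npz",**{k:np.array(c[k]) for k in("img","range_z","intrinsics","dist","wc")})
    return c
def load(n): return dict(np.load(f"{n}.npz"))
def ray(c,u,v):
    p=cv2.undistortPoints(np.array([[[u,v]]],float),c["intrinsics"],c["dist"])[0,0]
    return np.array([p[0],-p[1],-1.])
def pt(c,u,v,z=None):
    "world point at pixel; z: plane height, else by depth"
    d=c["wc"][:3,:3]@ray(c,u,v);o=c["wc"][:3,3]
    s=(z-o[2])/d[2] if z is not None else float(np.median(c["range_z"][v-1:v+2,u-1:u+2]))
    return o+s*d
def save(img,name): cv2.imwrite(f"pics/{name}.png",img[:,:,::-1])
def where():
    o=manip.get_obs();print("t",round(o["time_s"],2),"p",np.round(o["eef_pos"],4),"r",np.round(o["tcp_rot"],3),"f",np.round(o["ft_force"],1),"gap",round(float(o["finger_gap"]),4),o["finger_force"])
    return o
E
python3 - <<'E'
from h import *
o=where(); print(R.from_rotvec(o["tcp_rot"]).as_matrix().round(3))
for n in("top","side"): c=grab(n);save(c["img"],n+"0")
E
```

```text
pics
t 0.0 p [0.1682 0.5236 0.4042] r [-4.860e-01 -3.103e+00  2.000e-03] f [-0.  -0.6 -0.3] gap 0.0877 0.0
[[-0.952  0.306 -0.001]
 [ 0.306  0.952 -0.001]
 [ 0.    -0.001 -1.   ]]
```

View pics/top0.png

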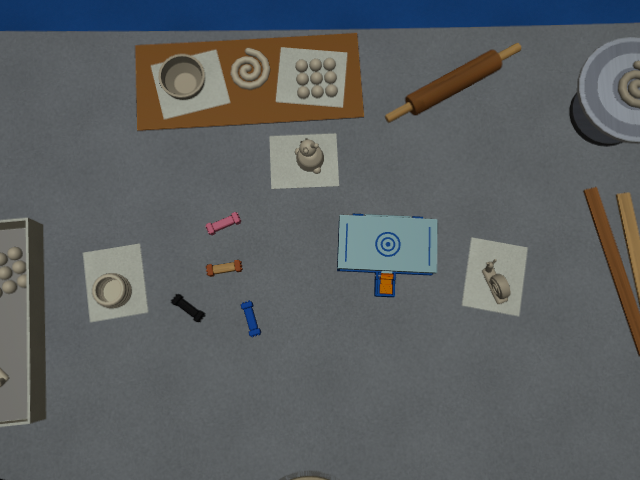

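View pics/side0.png

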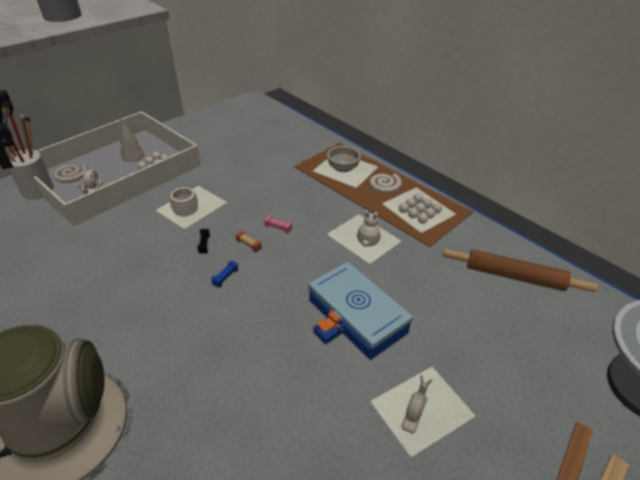

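The top view shows the lid with corners near (340,215) and (437,273), the latch pad at about (385,286) and the real stamp at (224,268). The pot is at (110,291), the rabbit at (310,155) and the snail at (497,285). Next I measure these.

```bash
python3 - <<'E'
from h import *
c=load("top"); np.set_printoptions(precision=4,suppress=True)
img=c["img"]
print("cam",c["wc"][:3,3])
hsv=cv2.cvtColor(img,cv2.COLOR_RGB2HSV)
def mask(box,f):
    x0,y0,x1,y1=box; m=np.zeros(img.shape[:2],np.uint8); m[y0:y1,x0:x1]=f(hsv[y0:y1,x0:x1].astype(int))*255; return m
lid=mask((325,205,450,280),lambda h:(h[...,2]>110)&(h[...,0]>80)&(h[...,0]<110))
st=mask((200,255,248,282),lambda h:(h[...,1]>100)&(h[...,0]<25))
pad=mask((370,272,400,300),lambda h:(h[...,1]>150)&(h[...,0]<25))
for n,m,z in(("lid",lid,.055),("stamp",st,.02),("pad",pad,.043)):
    v,u=np.nonzero(m); r=cv2.minAreaRect(np.c_[u,v].astype(np.float32)); b=cv2.boxPoints(r)
    P=np.array([pt(c,*q,z=z) for q in b]); ce=P.mean(0)
    e=P[1]-P[0]; f=P[2]-P[1]
    print(n,len(u),"c",ce,"sides",np.linalg.norm(e),np.degrees(np.arctan2(e[1],e[0])),np.linalg.norm(f),np.degrees(np.arctan2(f[1],f[0])))
    print("  depth pt",pt(c,int(r[0][0]),int(r[0][1])))
for n,q in(("pot",(110,291)),("rabbit",(310,160)),("snail",(497,285)),("black",(188,308)),("blue",(251,319)),("pink",(224,224)),("stampends",(210,268)),("",(238,268)),("padpx",(386,287))): print(n,pt(c,*q))
big=lambda x0,y0,w,h:cv2.resize(img[y0:y0+h,x0:x0+w],(800,int(800*h/w)),interpolation=cv2.INTER_CUBIC)
save(np.vstack([big(325,205,125,100)[:,:400],]) if 0 else np.hstack([cv2.resize(img[205:305,325:450],(500,400)),cv2.resize(img[245:345,200:275],(300,400))]),"crop1")
E
```

```text
cam [ 0.3667 -0.0057  1.2737]
lid 5458 c [ 0.5622 -0.1689  0.055 ] sides 0.1343394611069066 -2.802872855760049 0.20438748412527094 -92.39741973061157
  depth pt [ 0.5632 -0.1674  0.0556]
stamp 345 c [0.5285 0.1709 0.02  ] sides 0.07334636243476284 -80.98453010343376 0.025697762525935194 -170.06797596275376
  depth pt [0.5299 0.1721 0.0199]
pad 244 c [ 0.4888 -0.1641  0.043 ] sides 0.024562713874283607 -90.85352499158613 0.04093375235512782 177.70939475008709
  depth pt [ 0.4891 -0.1645  0.0395]
pot [0.4852 0.4079 0.0063]
rabbit [ 0.7517 -0.0129  0.0441]
snail [ 0.4808 -0.3871  0.0502]
black [0.4461 0.2432 0.0192]
blue [0.4213 0.1136 0.0189]
pink [0.6214 0.1709 0.0199]
stampends [0.5278 0.1986 0.023 ]
 [0.5269 0.1405 0.023 ]
padpx [ 0.4807 -0.1639  0.0419]
```

View pics/crop1.png

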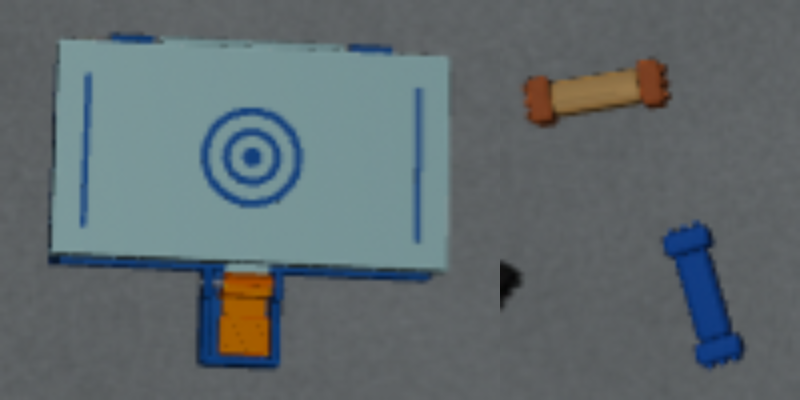

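The crop shows the lid circle centre at top pixel (388,244), the flat pad at about (386,289), and the stamp axis tilted about 9° from the image row.

```bash
cat >> h.py <<'E'
def go(target=None,yaw=None):
    "slide (cm, tool axes) to a TCP position; turn about tool z to bring tool y to yaw (deg, mod 180)"
    o=where(); M=R.from_rotvec(o["tcp_rot"]).as_matrix()
    if target is not None: print("slide cm",np.round(M.T@(np.array(target)-o["eef_pos"])*100,2))
    y=np.degrees(np.arctan2(M[1,1],M[0,1])); print("yaw now",round(y,2),"tilt",np.round(M[:2,2],4))
    if yaw is not None:
        d=(yaw-y+90)%180-90; print("turn z rad",round(-np.radians(d),3))
E
python3 - <<'E'
from h import *
np.set_printoptions(precision=4,suppress=True)
c=load("top")
cor=[pt(c,u,v,z=.055) for u,v in((340.5,215),(437,219.2),(436.5,272.5),(337.5,268.2))]
print(np.array(cor),np.mean(cor,0)); 
for e in((0,1),(3,2)): d=cor[e[0]]-cor[e[1]];print(np.linalg.norm(d),np.degrees(np.arctan2(d[1],d[0])))
print("circ",pt(c,388,244.2,z=.055),"pad",pt(c,386.2,289.2,z=.043))
a=np.radians(-2.6);o=pt(c,388,244.2,z=.055);print("pad from circ",o-.092*np.array([np.cos(a),np.sin(a),0]))
p=pt(c,386.2,289.2,z=.043)
go([p[0],p[1],.36],87.4)
E
```

```text
[[ 0.6296 -0.0739  0.055 ]
 [ 0.6176 -0.2723  0.055 ]
 [ 0.5074 -0.2656  0.055 ]
 [ 0.5192 -0.0652  0.055 ]] [ 0.5684 -0.1692  0.055 ]
0.19874130028599724 86.55752436453132
0.20073916428287716 86.63916698109553
circ [ 0.567  -0.1696  0.055 ] pad [ 0.4761 -0.164   0.043 ]
pad from circ [ 0.4751 -0.1654  0.055 ]
t 0.1 p [0.1682 0.5236 0.4042] r [-0.486 -3.103  0.002] f [ 0.7 -0.4 -0.5] gap 0.0881 0.0
slide cm [-50.34 -56.04   4.48]
yaw now 72.19 tilt [-0.0006 -0.0011]
turn z rad -0.265
```

```bash
python3 -m inch '{"slide":[[-2.7,-3,0],[-5.4,-6,0],[-8.1,-9,0],[-10.8,-12,0],[-13.5,-15,0]],"turn":[[0,0,0],[0,0,0],[0,0,0],[0,0,0],[0,0,0]]}' 1 20
python3 -m inch '{"slide":[[-2.7,-3,0],[-5.4,-6,0],[-8.1,-9,0],[-10.8,-12,0],[-13.5,-15,0]],"turn":[[0,0,0],[0,0,0],[0,0,0],[0,0,0],[0,0,0]]}'
python3 -m inch '{"slide":[[-2.7,-3,0],[-5.4,-6,0],[-8.1,-9,0],[-10.8,-12,0],[-13.5,-15,0]],"turn":[[0,0,0],[0,0,0],[0,0,0],[0,0,0],[0,0,0]]}'
python3 - <<'E'
from h import *
go([.476,-.164,.36],86.6)
E
```

```text
time_s: 0.52
eef_pos: [0.2509, 0.3378, 0.4045]
tcp_rot: [-0.485, -3.104, 0.001]
ft_force: [1.1, 0.5, 0.2]
finger_gap: 0.0569
finger_force: 0.0
time_s: 0.93
eef_pos: [0.3336, 0.1536, 0.4048]
tcp_rot: [0.486, 3.104, 0.0]
ft_force: [1.2, 0.8, 1.0]
finger_gap: 0.0238
finger_force: 0.0
time_s: 1.35
eef_pos: [0.4164, -0.0308, 0.4047]
tcp_rot: [-0.487, -3.103, -0.0]
ft_force: [0.7, 0.6, 0.4]
finger_gap: 0.0006
finger_force: 0.0
t 1.35 p [ 0.4164 -0.0308  0.4047] r [-0.487 -3.103 -0.   ] f [0.7 0.6 0.4] gap 0.0006 0.0
slide cm [ -9.76 -10.85   4.46]
yaw now 72.16 tilt [-0.0002  0.0002]
turn z rad -0.252
```

```bash
python3 -m inch '{"slide":[[-2.5,-2.8,0],[-5,-5.6,1],[-7.5,-8.3,2],[-9.8,-10.9,3.5],[-9.8,-10.9,4.5]],"turn":[[0,0,-0.1],[0,0,-0.2],[0,0,-0.25],[0,0,-0.25],[0,0,-0.25]]}'
python3 - <<'E'
from h import *
np.set_printoptions(precision=4,suppress=True)
go([.476,-.164,.30],86.6)
c=grab("wrist"); save(c["img"],"w1"); print(c["wc"])
E
```

```text
time_s: 1.77
eef_pos: [0.4777, -0.1671, 0.3579]
tcp_rot: [-0.101, -3.14, 0.001]
ft_force: [-0.4, 0.1, -0.1]
finger_gap: 0.0006
finger_force: 0.0
t 1.77 p [ 0.4777 -0.1671  0.3579] r [-0.101 -3.14   0.001] f [-0.4  0.1 -0.1] gap 0.0006 0.0
slide cm [0.18 0.31 5.79]
yaw now 86.31 tilt [-0.0003 -0.0007]
turn z rad -0.005
[[ 0.0641 -0.9558 -0.2869  0.4037]
 [ 0.9979  0.0609  0.0199 -0.162 ]
 [-0.0015 -0.2876  0.9577  0.3376]
 [ 0.      0.      0.      1.    ]]
```

View pics/w1.png

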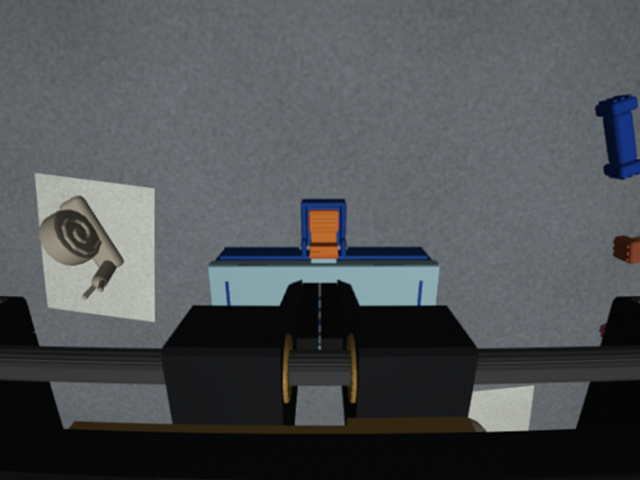

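The wrist view shows the pad's top at about (324,226), between columns 309 and 340. The closed fingers are at (320,330).

```bash
python3 - <<'E'
from h import *
np.set_printoptions(precision=4,suppress=True)
c=load("wrist")
for q in((324,212),(324,226),(309,226),(340,226),(324,240),(324,252),(209,262),(439,262)): print(q,pt(c,*q))
print(pt(c,324,226,z=.043),pt(c,209,263,z=.055),pt(c,439,263,z=.055))
E
```

```text
(324, 212) [ 0.4698 -0.1626  0.0428]
(324, 226) [ 0.4822 -0.1633  0.0427]
(309, 226) [ 0.4816 -0.1764  0.0419]
(340, 226) [ 0.4889 -0.1485  0.0212]
(324, 240) [ 0.4957 -0.1641  0.0402]
(324, 252) [ 0.5034 -0.1647  0.0506]
(209, 262) [ 0.5242 -0.284   0.0005]
(439, 262) [ 0.5396 -0.0473 -0.0004]
[ 0.4822 -0.1633  0.043 ] [ 0.5056 -0.2644  0.055 ] [ 0.5183 -0.0661  0.055 ]
```

```bash
python3 -m inch '{"slide":[[0.25,0.3,3.5],[0.25,0.3,7],[0.25,0.3,10.5],[0.25,0.3,13],[0.25,0.3,13.8]],"turn":[[0,0,0],[0,0,0],[0,0,0],[0,0,0],[0,0,0]]}'
python3 -m inch '{"slide":[[0,0,0.5],[0,0,0.9],[0,0,1.2],[0,0,1.5],[0,0,1.6]],"turn":[[0,0,0],[0,0,0],[0,0,0],[0,0,0],[0,0,0]]}'
```

```text
time_s: 2.23
eef_pos: [0.473, -0.1583, 0.219]
tcp_rot: [-0.095, -3.135, -0.005]
ft_force: [-0.8, -0.5, 0.4]
finger_gap: 0.0005
finger_force: 0.0
time_s: 2.65
eef_pos: [0.4738, -0.1592, 0.2064]
tcp_rot: [0.095, 3.14, -0.001]
ft_force: [-3.2, 0.4, 3.5]
finger_gap: 0.0003
finger_force: 1.7
```

```bash
python3 -m inch '{"slide":[[0,0.3,0.2],[0,0.4,0.4],[0,0.4,0.5],[0,0.4,0.5],[0,0.4,0.5]],"turn":[[0,0,0],[0,0,0],[0,0,0],[0,0,0],[0,0,0]]}'
python3 -m inch '{"slide":[[0,0,0],[0,0,-1],[0,0,-3],[0,0,-6],[0,0,-9]],"turn":[[0,0,0],[0,0,0],[0,0,0],[0,0,0],[0,0,0]]}'
python3 - <<'E'
from h import *
np.set_printoptions(precision=4,suppress=True)
c=grab("top"); save(c["img"][120:360,80:480],"t2")
c=load("top")
for q in((386,226),(386,236),(386,250),(410,250),(430,250),(360,250)): print(q,pt(c,*q))
E
```

```text
time_s: 3.07
eef_pos: [0.4741, -0.1553, 0.2014]
tcp_rot: [0.095, 3.14, -0.001]
ft_force: [-5.0, -2.5, 9.5]
finger_gap: 0.0005
finger_force: 5.1
time_s: 3.48
eef_pos: [0.474, -0.155, 0.2913]
tcp_rot: [-0.095, -3.139, -0.002]
ft_force: [1.4, 0.2, -0.0]
finger_gap: 0.001
finger_force: 0.0
(386, 226) [ 0.6155 -0.1741  0.0012]
(386, 236) [ 0.5198 -0.1187  0.4153]
(386, 250) [ 0.498  -0.1168  0.4243]
(410, 250) [ 0.4994 -0.153   0.4117]
(430, 250) [ 0.5591 -0.262   0.0196]
(360, 250) [ 0.5599 -0.1142  0.0293]
```

View pics/t2.png

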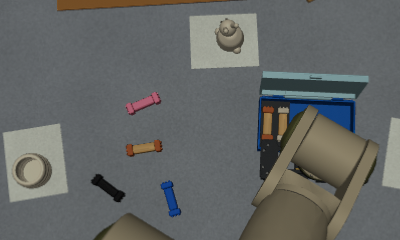

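The lid stands wide open, with the foam on the +y side as expected. The stamp is untouched.

```bash
python3 - <<'E'
from h import *
go([.5285,.1705,.30],9.2)
print(manip.get_obs()["joint_positions"])
E
```

```text
t 3.53 p [ 0.4749 -0.1553  0.297 ] r [ 0.095  3.133 -0.006] f [2.2 0.1 4.4] gap 0.0006 0.0
slide cm [-3.39 32.85 -0.39]
yaw now 86.54 tilt [ 0.0073 -0.0038]
turn z rad 1.35
[-5.53609623e-01  4.04813068e-01  1.60655596e+00  6.91091956e-04
  1.12196933e+00 -2.06426539e+00]
```

```bash
python3 -m inch '{"slide":[[-0.4,3.5,-0.4],[-0.8,7,-0.4],[-1.2,10.5,-0.4],[-1.6,14,-0.4],[-2,17.5,-0.4]],"turn":[[0,0,0.12],[0,0,0.24],[0,0,0.36],[0,0,0.48],[0,0,0.6]]}' 0.4 20
python3 - <<'E'
from h import *
go([.5285,.1705,.30],9.2)
E
```

```text
time_s: 3.95
eef_pos: [0.5041, 0.0158, 0.2946]
tcp_rot: [0.982, 2.984, 0.001]
ft_force: [0.4, -0.0, 0.5]
finger_gap: 0.032
finger_force: 0.0
t 3.95 p [0.5041 0.0158 0.2946] r [9.820e-01 2.984e+00 1.000e-03] f [ 0.4 -0.   0.5] gap 0.032 0.0
slide cm [ 7.23 13.89 -0.53]
yaw now 53.55 tilt [0.0005 0.0005]
turn z rad 0.774
```

```bash
python3 -m inch '{"slide":[[1.5,2.8,0],[3,5.6,0],[4.5,8.4,0],[6,11.2,0],[7.2,13.9,0]],"turn":[[0,0,0.12],[0,0,0.24],[0,0,0.36],[0,0,0.48],[0,0,0.6]]}'
python3 -m inch '{"slide":[[0,0,0],[0,0,0],[0,0,0],[0,0,0]],"turn":[[0,0,0.1],[0,0,0.17],[0,0,0.17],[0,0,0.17]]}'
python3 - <<'E'
from h import *
np.set_printoptions(precision=4,suppress=True)
go([.5285,.1705,.20],9.2)
c=grab("wrist"); save(c["img"],"w3")
E
```

```text
time_s: 4.37
eef_pos: [0.5276, 0.1709, 0.2944]
tcp_rot: [-1.819, -2.561, -0.001]
ft_force: [0.2, 0.0, 0.3]
finger_gap: 0.0528
finger_force: 0.0
time_s: 4.7
eef_pos: [0.5278, 0.1689, 0.2945]
tcp_rot: [-2.021, -2.405, -0.0]
ft_force: [0.2, -0.4, 0.2]
finger_gap: 0.0525
finger_force: 0.0
t 4.7 p [0.5278 0.1689 0.2945] r [-2.021 -2.405 -0.   ] f [ 0.2 -0.4  0.2] gap 0.0525 0.0
slide cm [0.14 0.1  9.45]
yaw now 9.91 tilt [-0.0002  0.0003]
turn z rad 0.012
```

View pics/w3.png

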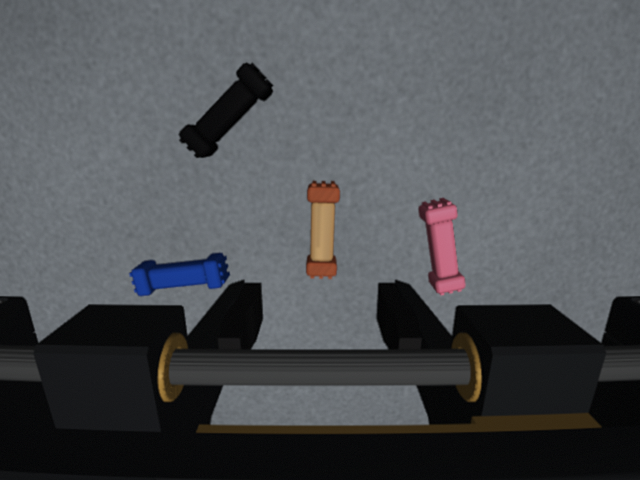

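The real stamp sits at (322,230), lined up between the fingers (columns 262 and 378). I check its position, then descend.

```bash
python3 - <<'E'
from h import *
np.set_printoptions(precision=4,suppress=True)
c=load("wrist")
for q in((323,204),(321.5,262)): print(pt(c,*q,z=.021))
a=pt(c,323,204,z=.021);b=pt(c,321.5,262,z=.021);print(np.linalg.norm(a-b),np.degrees(np.arctan2(*(a-b)[1::-1])),(a+b)/2)
m=(a+b)/2; go([m[0],m[1],.170],np.degrees(np.arctan2(*(a-b)[1::-1]))-90)
E
```

```text
[0.5266 0.1928 0.021 ]
[0.5334 0.148  0.021 ]
0.045353110690734395 98.64407640681259 [0.53   0.1704 0.021 ]
t 4.75 p [0.5278 0.1687 0.2945] r [-2.021 -2.405 -0.   ] f [ 0.8 -0.5 -0.3] gap 0.0529 0.0
slide cm [ 0.13  0.24 12.45]
yaw now 9.9 tilt [-0.0002  0.0003]
turn z rad 0.022
```

```bash
python3 -m inch '{"slide":[[0.15,0.2,3.5],[0.15,0.2,7],[0.15,0.2,10],[0.15,0.2,11.8],[0.15,0.2,12.3]],"turn":[[0,0,0.02],[0,0,0.02],[0,0,0.02],[0,0,0.02],[0,0,0.02]]}'
python3 -m inch '{"slide":[[0,0,0],[0,0,0],[0,0,0],[0,0,0],[0,0,0]],"turn":[[0,0,0],[0,0,0],[0,0,0],[0,0,0],[0,0,0]]}' 1 20
python3 -m inch '{"slide":[[0,0,0],[0,0,-2],[0,0,-5],[0,0,-8],[0,0,-11]],"turn":[[0,0,0],[0,0,0],[0,0,0],[0,0,0],[0,0,0]]}'
python3 - <<'E'
from h import *
# bay target: case origin (.568,-.1694), yaw -3.4deg ; x=-5mm, y=-30mm
a=np.radians(-3.4); ex=np.array([np.cos(a),np.sin(a)]); ey=np.array([-np.sin(a),np.cos(a)])
t=np.array([.568,-.1694])-.004*ex-.032*ey; print(t)
go([*t,.28],86.6)
E
```

```text
time_s: 5.17
eef_pos: [0.529, 0.1701, 0.1689]
tcp_rot: [-2.045, -2.38, 0.006]
ft_force: [-0.1, 1.1, -0.6]
finger_gap: 0.0527
finger_force: 0.0
time_s: 5.58
eef_pos: [0.5297, 0.1706, 0.1728]
tcp_rot: [2.047, 2.381, 0.002]
ft_force: [-0.0, 0.5, -0.9]
finger_gap: 0.0217
finger_force: 0.0
time_s: 6.0
eef_pos: [0.5293, 0.1706, 0.2832]
tcp_rot: [-2.048, -2.382, 0.0]
ft_force: [0.6, -0.4, 0.3]
finger_gap: 0.0177
finger_force: 20.0
[ 0.56210924 -0.20110645]
t 6.0 p [0.5293 0.1706 0.2832] r [-2.048 -2.382  0.   ] f [ 0.6 -0.4  0.3] gap 0.0177 19.999494552612305
slide cm [-37.24  -2.34   0.32]
yaw now 8.64 tilt [-0.0003 -0.    ]
turn z rad -1.361
```

```bash
python3 -m inch '{"slide":[[-3.5,-0.2,0],[-7,-0.4,0],[-10.5,-0.6,0],[-14,-0.8,0],[-17.5,-1,0]],"turn":[[0,0,-0.12],[0,0,-0.24],[0,0,-0.36],[0,0,-0.48],[0,0,-0.6]]}'
python3 - <<'E'
from h import *
go([.5621,-.2011,.28],86.6)
E
```

```text
time_s: 6.42
eef_pos: [0.5456, -0.0042, 0.2821]
tcp_rot: [1.249, 2.882, 0.0]
ft_force: [0.9, 0.0, -1.3]
finger_gap: 0.0175
finger_force: 20.0
t 6.42 p [ 0.5456 -0.0042  0.2821] r [1.249 2.882 0.   ] f [ 0.9  0.  -1.3] gap 0.0175 19.9992772936821
slide cm [-15.5  -12.26   0.22]
yaw now 43.12 tilt [ 0.0005 -0.0001]
turn z rad -0.759
```

```bash
python3 -m inch '{"slide":[[-3,-2.4,0],[-6,-4.8,0],[-9,-7.2,0],[-12,-9.6,0],[-15,-11.9,0]],"turn":[[0,0,-0.12],[0,0,-0.24],[0,0,-0.36],[0,0,-0.48],[0,0,-0.6]]}'
python3 -m inch '{"slide":[[0,0,0],[0,0,0],[0,0,0],[0,0,0]],"turn":[[0,0,-0.1],[0,0,-0.15],[0,0,-0.15],[0,0,-0.15]]}'
python3 - <<'E'
from h import *
go([.5621,-.2011,.1775],86.6)
c=grab("wrist"); save(c["img"],"w4"); c=grab("side"); save(cv2.resize(c["img"][230:390,280:480],(800,640))[:600],"s4")
E
```

```text
time_s: 6.83
eef_pos: [0.5599, -0.1956, 0.2821]
tcp_rot: [0.343, 3.123, -0.0]
ft_force: [0.6, 0.1, -0.6]
finger_gap: 0.0178
finger_force: 20.0
time_s: 7.17
eef_pos: [0.5602, -0.1935, 0.2819]
tcp_rot: [-0.12, -3.139, -0.0]
ft_force: [-0.4, -0.5, -0.3]
finger_gap: 0.0177
finger_force: 20.0
t 7.17 p [ 0.5602 -0.1935  0.2819] r [-0.12  -3.139 -0.   ] f [-0.4 -0.5 -0.3] gap 0.0177 19.99937742948532
slide cm [-0.25 -0.74 10.44]
yaw now 85.63 tilt [-0.0001  0.    ]
turn z rad -0.017
```

View pics/w4.png

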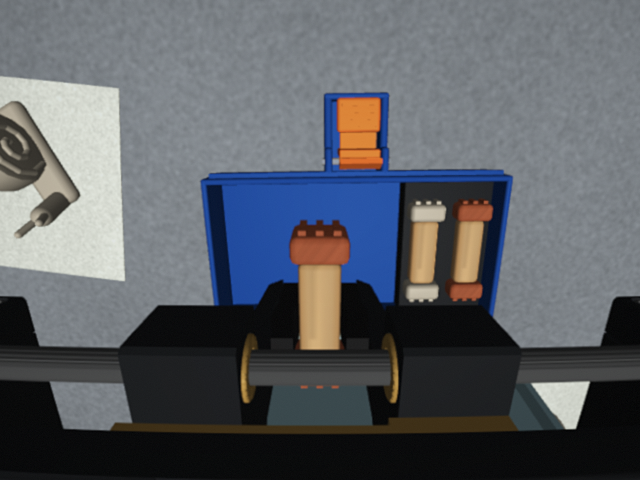

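View pics/s4.png

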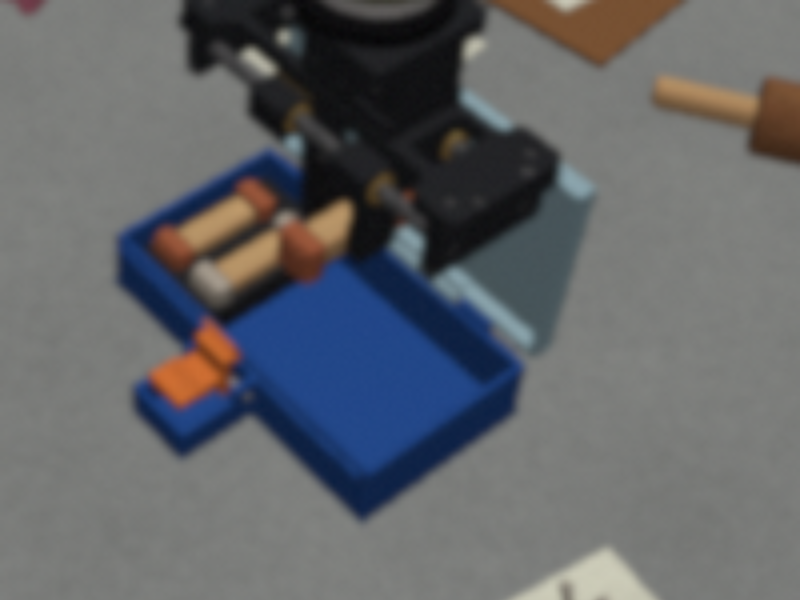

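The stamp is held level over the blue empty floor (columns 222-400 in the wrist view), and the foam begins at column 400. Lower it.

```bash
python3 -m inch '{"slide":[[-0.2,-0.7,2.5],[-0.2,-0.7,5],[-0.2,-0.7,7.5],[-0.2,-0.7,9],[-0.2,-0.7,9.8]],"turn":[[0,0,-0.02],[0,0,-0.02],[0,0,-0.02],[0,0,-0.02],[0,0,-0.02]]}'
python3 -m inch '{"slide":[[0,0,0.1],[0,0,0.3],[0,0,0.5],[0,0,0.5]],"turn":[[0,0,0],[0,0,0],[0,0,0],[0,0,0]]}'
python3 - <<'E'
from h import *
go([.5621,-.2011,.1768],86.6)
E
```

```text
time_s: 7.68
eef_pos: [0.5615, -0.2001, 0.1818]
tcp_rot: [-0.086, -3.138, -0.002]
ft_force: [-0.6, 1.1, 0.4]
finger_gap: 0.018
finger_force: 20.0
time_s: 8.02
eef_pos: [0.5619, -0.2007, 0.1795]
tcp_rot: [0.086, 3.139, -0.001]
ft_force: [-0.2, -0.8, -1.4]
finger_gap: 0.018
finger_force: 20.0
t 8.02 p [ 0.5619 -0.2007  0.1795] r [ 8.600e-02  3.139e+00 -1.000e-03] f [-0.2 -0.8 -1.4] gap 0.018 19.999566078186035
slide cm [-0.02 -0.04  0.27]
yaw now 86.87 tilt [ 0.0012 -0.0007]
turn z rad 0.005
```

```bash
python3 -m inch '{"slide":[[0,0,0.1],[0,0,0.2],[0,0,0.3],[0,0,0.3]],"turn":[[0,0,0],[0,0,0],[0,0,0],[0,0,0]]}'
python3 -m inch '{"slide":[[0,0,0],[0,0,0],[0,0,0],[0,0,0]],"turn":[[0,0,0],[0,0,0],[0,0,0],[0,0,0]]}' 0.65
python3 -m inch '{"slide":[[0,0,-0.5],[0,0,-2],[0,0,-5],[0,0,-8.5],[0,0,-12]],"turn":[[0,0,0],[0,0,0],[0,0,0],[0,0,0],[0,0,0]]}'
python3 - <<'E'
from h import *
np.set_printoptions(precision=4,suppress=True)
c=grab("wrist"); save(c["img"],"w5")
# behind-lid point: tip (closed) at case x=+95, y=0
a=np.radians(-3.4); ex=np.array([np.cos(a),np.sin(a)])
print(np.array([.568,-.1694])+.095*ex); go([*(np.array([.568,-.1694])+.1*ex),.37],86.6)
E
```

```text
time_s: 8.35
eef_pos: [0.5618, -0.2008, 0.1766]
tcp_rot: [0.086, 3.14, -0.001]
ft_force: [-1.3, 0.7, 6.9]
finger_gap: 0.018
finger_force: 20.0
time_s: 8.68
eef_pos: [0.5618, -0.2008, 0.1757]
tcp_rot: [-0.086, -3.14, -0.0]
ft_force: [1.0, -0.1, 0.0]
finger_gap: 0.0307
finger_force: 0.0
time_s: 9.1
eef_pos: [0.5616, -0.2006, 0.2972]
tcp_rot: [-0.086, -3.139, -0.001]
ft_force: [0.6, -0.8, 0.2]
finger_gap: 0.031
finger_force: 0.0
[ 0.6628 -0.175 ]
t 9.15 p [ 0.5624 -0.2009  0.3047] r [ 0.085  3.131 -0.009] f [ 1.7 -0.6  5.6] gap 0.0309 0.0
slide cm [-10.45   3.1   -6.45]
yaw now 86.89 tilt [ 0.0094 -0.0057]
turn z rad 0.005
```

View pics/w5.png

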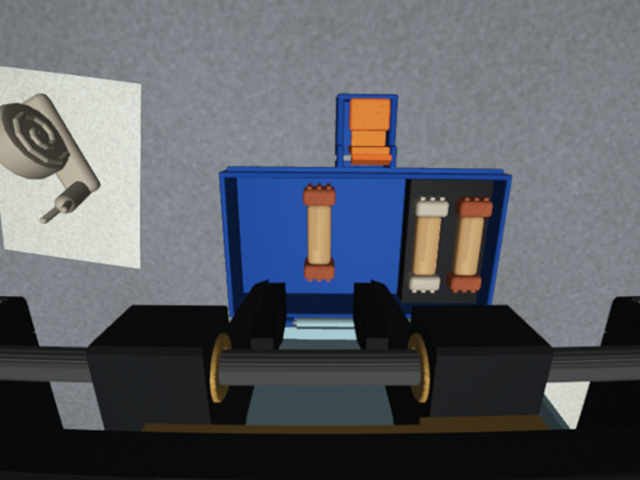

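The stamp lies flat on the tray floor at (319,232), let go and clear of the foam. Next I go over and behind the lid with the fingers shut.

```bash
python3 -m inch '{"slide":[[0,0,-3.5],[-0.5,0.5,-6.5],[-3.5,1.5,-6.5],[-7,2.5,-6.5],[-10.5,3.1,-6.5]],"turn":[[0,0,0],[0,0,0],[0,0,0],[0,0,0],[0,0,0]]}' 1
python3 - <<'E'
from h import *
np.set_printoptions(precision=4,suppress=True)
c=grab("top"); save(cv2.resize(c["img"][170:320,300:500],(800,600)),"t6")
c=grab("side"); save(cv2.resize(c["img"][200:360,280:480],(750,600)),"s6")
go([.668,-.1754,.292],86.6)
E
```

```text
time_s: 9.57
eef_pos: [0.6692, -0.1746, 0.3621]
tcp_rot: [0.086, 3.139, -0.001]
ft_force: [-0.4, -0.2, -0.2]
finger_gap: 0.0007
finger_force: 0.0
t 9.67 p [ 0.6713 -0.1744  0.3592] r [0.082 3.14  0.001] f [-0.6 -0.4 -0.3] gap 0.0 0.0
slide cm [ 0.33 -0.12  6.72]
yaw now 87.01 tilt [0.0004 0.0004]
turn z rad 0.007
```

View pics/s6.png

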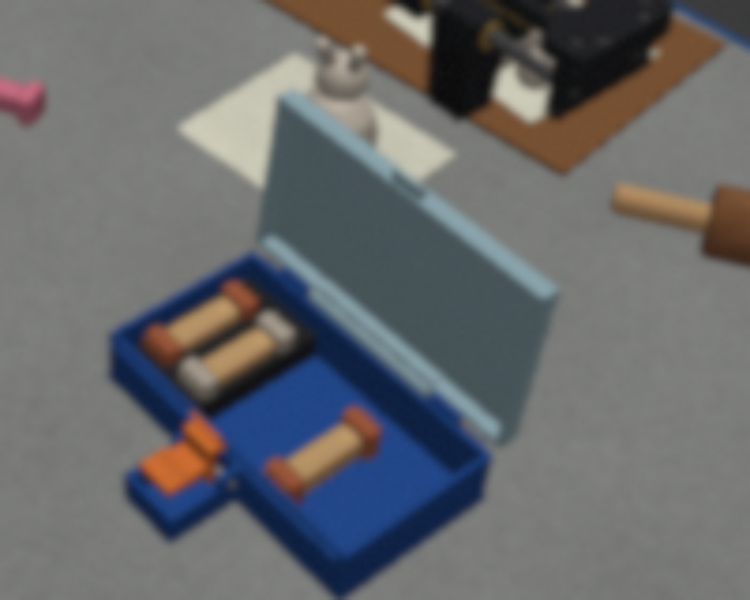

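```bash
python3 -m inch '{"slide":[[0.2,0,3],[0.2,0,5.5],[0.2,0,6.8],[0.2,0,6.8]],"turn":[[0,0,0.01],[0,0,0.01],[0,0,0.01],[0,0,0.01]]}'
python3 -m inch '{"slide":[[1,0,0],[2,0,0],[3,0,0],[4,0,0],[5,0,0]],"turn":[[0,0,0],[0,0,0],[0,0,0],[0,0,0],[0,0,0]]}'
python3 - <<'E'
from h import *
go([.588,-.1704,.285],86.6)
E
```

```text
time_s: 10.0
eef_pos: [0.6655, -0.1754, 0.2894]
tcp_rot: [-0.102, -3.134, -0.004]
ft_force: [0.2, 0.2, -0.2]
finger_gap: 0.0001
finger_force: 0.0
time_s: 10.42
eef_pos: [0.6158, -0.1723, 0.2944]
tcp_rot: [0.102, 3.137, -0.002]
ft_force: [1.6, -0.4, -1.1]
finger_gap: 0.0002
finger_force: 0.6
t 10.42 p [ 0.6158 -0.1723  0.2944] r [ 1.020e-01  3.137e+00 -2.000e-03] f [ 1.6 -0.4 -1.1] gap 0.0002 0.5856193849467672
slide cm [2.79 0.01 0.93]
yaw now 86.29 tilt [ 0.0025 -0.0011]
turn z rad -0.005
```

```bash
python3 -m inch '{"slide":[[1.4,0,0.3],[2.8,0,1],[4.2,0,1.8],[5.6,0,2.8],[6.3,0,3.8]],"turn":[[0,0,0],[0,0,0],[0,0,0],[0,0,0],[0,0,0]]}'
python3 -m inch '{"slide":[[0.6,0,1],[1.3,0,2],[1.9,0,2.8],[2.1,0,3],[2.1,0,3]],"turn":[[0,0,0],[0,0,0],[0,0,0],[0,0,0],[0,0,0]]}'
python3 - <<'E'
from h import *
go([.568-.041,-.1669,.221],86.6)
E
```

```text
time_s: 10.83
eef_pos: [0.5525, -0.1682, 0.2564]
tcp_rot: [0.102, 3.137, -0.002]
ft_force: [1.6, -0.7, 0.4]
finger_gap: 0.0004
finger_force: 0.8
time_s: 11.25
eef_pos: [0.5325, -0.167, 0.2258]
tcp_rot: [0.102, 3.139, -0.001]
ft_force: [0.3, 0.2, 0.2]
finger_gap: 0.0007
finger_force: 0.3
t 11.25 p [ 0.5325 -0.167   0.2258] r [ 1.020e-01  3.139e+00 -1.000e-03] f [0.3 0.2 0.2] gap 0.0007 0.27390472263675747
slide cm [ 0.55 -0.02  0.48]
yaw now 86.28 tilt [ 0.0011 -0.0008]
turn z rad -0.006
```

```bash
python3 -m inch '{"slide":[[0.3,0,0.3],[0.5,0,0.5],[0.5,0,0.7],[0.5,0,0.8]],"turn":[[0,0,0],[0,0,0],[0,0,0],[0,0,0]]}'
python3 -m inch '{"slide":[[0,0,0.1],[0,0,0.2],[0,0,0.2]],"turn":[[0,0,0],[0,0,0],[0,0,0]]}'
```

```text
time_s: 11.58
eef_pos: [0.5277, -0.1666, 0.2183]
tcp_rot: [0.101, 3.138, -0.002]
ft_force: [-4.3, 1.2, 21.5]
finger_gap: 0.0004
finger_force: 10.3
time_s: 11.83
eef_pos: [0.5276, -0.1665, 0.2173]
tcp_rot: [0.101, 3.138, -0.003]
ft_force: [-6.1, 2.1, 26.5]
finger_gap: 0.0005
finger_force: 13.2
```

Stiff at 26 N, so the lid should be down. Back off upward and check.

```bash
python3 -m inch '{"slide":[[0,0,-1],[0,0,-3],[0,0,-6],[0,0,-9],[0,0,-12]],"turn":[[0,0,0],[0,0,0],[0,0,0],[0,0,0],[0,0,0]]}'
python3 -m inch '{"slide":[[2,0,0],[6,0,-1],[10,0,-1],[12,0,-1],[12,0,-1]],"turn":[[0,0,0],[0,0,0],[0,0,0],[0,0,0],[0,0,0]]}'
python3 - <<'E'
from h import *
np.set_printoptions(precision=4,suppress=True)
where()
c=grab("side"); save(cv2.resize(c["img"][200:440,280:480],(500,600)),"s7")
for q in((358,300),(330,290),(390,322)): print(pt(c,*q))
E
```

```text
time_s: 12.25
eef_pos: [0.5272, -0.1662, 0.3358]
tcp_rot: [-0.101, -3.138, -0.001]
ft_force: [0.6, -0.0, -0.4]
finger_gap: 0.0006
finger_force: 0.0
time_s: 12.67
eef_pos: [0.4047, -0.1577, 0.3448]
tcp_rot: [-0.103, -3.137, -0.002]
ft_force: [-0.2, 0.1, -0.2]
finger_gap: 0.0002
finger_force: 0.0
t 12.67 p [ 0.4047 -0.1577  0.3448] r [-0.103 -3.137 -0.002] f [-0.2  0.1 -0.2] gap 0.0002 0.0
[ 0.566  -0.1719  0.0566]
[ 0.4125 -0.2433  0.257 ]
[ 0.5732 -0.254   0.0557]
```

View pics/s7.png

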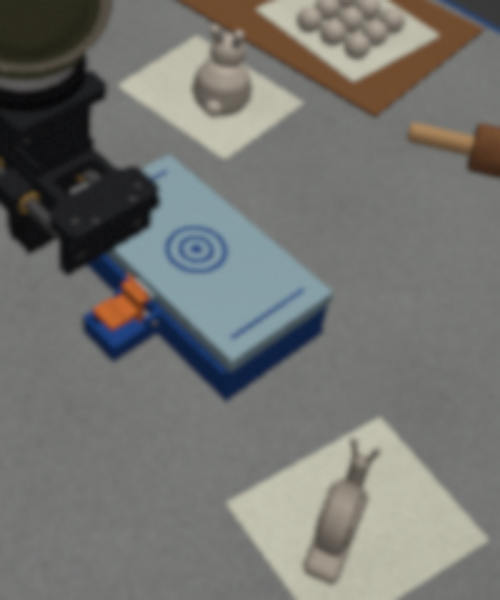

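The lid is shut and stayed shut with the arm away. Its top is level at 0.056 m, the orange hook sits over the lip at (135,290), and the rabbit and snail are in place.

```bash
python3 -c "
from rig import manip
print(manip.hand_in())"
```

```text
the job is handed in; nothing more can be done
None
```

The stamp is lying flat on the floor of the case's empty side and the lid is latched shut; the rabbit and snail stand undisturbed in the last picture, the pot was never approached, and the job was handed in at about 12.7 s (no verdict was returned).

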